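# Unnest the flowerpots onto their saucers

### The job

The four terracotta pots are nested one inside another on the sideboard. Take the nest apart and stand each pot upright, flat on the floor of the saucer of its own size: the widest pot on the largest saucer, the next widest on the next largest, and so on down to the narrow tall pot on the smallest. Set them down without dropping or tipping any, and do not shift the sunglasses case or the dish of keys.

Things in the scene. Friction and masses are not known exactly. Their poses are not given: they have to be found in the camera images.
- pot_pan: Widest, lowest pot, a shallow pan standing on the sideboard with the other three nested in it. Too wide to grasp across; once empty, pinch its rim with one finger inside. Round terracotta flowerpot 36 mm high: collar (top 12 mm) 96 mm outside diameter, wall there 8 mm; foot 76 mm across, floor 5 mm thick, about 180 g. Origin: centre of the underside, z up.
- pot_wide: Second widest pot, squat. At the start it stands on the pan's floor, its rim 17 mm above the pan's rim. Round terracotta flowerpot 48 mm high: collar (top 14 mm) 70 mm outside diameter, wall there 6 mm; foot 50 mm across, floor 5 mm thick, about 120 g. Origin: centre of the underside, z up.
- pot_mid: Second narrowest pot. At the start it stands on the floor of the second widest pot, its rim 17 mm above that pot's rim. Round terracotta flowerpot 60 mm high: collar (top 14 mm) 52 mm outside diameter, wall there 5 mm; foot 37 mm across, floor 5 mm thick, about 80 g. Origin: centre of the underside, z up.
- pot_tall: Narrowest, tallest pot, innermost of the nest. At the start it stands on the floor of the second narrowest pot, its rim 17 mm above that pot's rim. Round terracotta flowerpot 72 mm high: collar (top 14 mm) 37 mm outside diameter, wall there 4.5 mm; foot 25 mm across, floor 5 mm thick, about 50 g. Origin: centre of the underside, z up.
- saucer_xl: Loose round terracotta saucer, the largest of four; for the widest pot: 110 mm outside diameter, 12 mm high, flat floor 96 mm across and 5 mm thick inside a low sloping rim, about 100 g. It lies empty on the sideboard. Origin: centre of its underside, so the floor a pot stands on is 5 mm above it, z up.
- saucer_l: Loose round terracotta saucer, second largest; for the second widest pot: 84 mm outside diameter, 12 mm high, flat floor 70 mm across and 5 mm thick inside a low sloping rim, about 60 g. It lies empty on the sideboard. Origin: centre of its underside, so the floor a pot stands on is 5 mm above it, z up.
- saucer_m: Loose round terracotta saucer, second smallest; for the second narrowest pot: 70 mm outside diameter, 12 mm high, flat floor 56 mm across and 5 mm thick inside a low sloping rim, about 45 g. It lies empty on the sideboard. Origin: centre of its underside, so the floor a pot stands on is 5 mm above it, z up.
- saucer_s: Loose round terracotta saucer, the smallest; for the narrowest pot: 58 mm outside diameter, 12 mm high, flat floor 44 mm across and 5 mm thick inside a low sloping rim, about 35 g. It lies empty on the sideboard. Origin: centre of its underside, so the floor a pot stands on is 5 mm above it, z up.
- sunglasses_case: Bystander: closed clear acrylic sunglasses case with a flip-top lid, 162 (x) by 64 (y) by 46 mm high, 240 g, loose, sunglasses inside. Origin: centre of its underside, x along its length. Leave it where it lies.
- key_dish: Bystander: round matte black ceramic dish holding two steel keys, 112 mm across, 20 mm high, 300 g, loose. Origin: centre of its underside. Leave it where it lies.
Things that resemble listed ones, but are neither listed nor needed, are in the scene too. What is shaped like the saucer_xl but purple is not meant.

How it is judged:
At the end, for the whole second after the job is handed in: Each pot stands upright (within 4.5 degrees) and at rest, its foot flat on the floor of its own saucer (matched in order of width; centres within 13 mm, foot 2 to 8 mm above the saucer's underside), and all four saucers lie flat on the sideboard (horizontal distance between pot_pan and saucer_xl below 0.013 m and z of pot_pan in the frame of saucer_xl between 0.002 and 0.008 m and angle between each of pot_pan, saucer_xl, pot_wide, saucer_l, pot_mid, saucer_m, pot_tall, saucer_s's own z axis and vertical below 0.08 rad and height (world z) of each of saucer_xl, saucer_l, saucer_m, saucer_s below 0.004 m and linear speed of each of pot_pan, pot_wide, pot_mid, pot_tall below 0.02 m/s and horizontal distance between pot_wide and saucer_l below 0.013 m and z of pot_wide in the frame of saucer_l between 0.002 and 0.008 m and horizontal distance between pot_mid and saucer_m below 0.013 m and z of pot_mid in the frame of saucer_m between 0.002 and 0.008 m and horizontal distance between pot_tall and saucer_s below 0.013 m and z of pot_tall in the frame of saucer_s between 0.002 and 0.008 m); the robot touches nothing.
It fails at once if a pot is tipped over (more than 40 degrees from upright) (angle between any of pot_pan, pot_wide, pot_mid, pot_tall's own z axis and vertical above 0.7 rad).
It fails at once if a pot is dropped: it moves faster than 0.6 m/s with its foot less than 30 mm above the sideboard ((linear speed of pot_pan above 0.6 m/s and height (world z) of pot_pan below 0.03 m) or (linear speed of pot_wide above 0.6 m/s and height (world z) of pot_wide below 0.03 m) or (linear speed of pot_mid above 0.6 m/s and height (world z) of pot_mid below 0.03 m) or (linear speed of pot_tall above 0.6 m/s and height (world z) of pot_tall below 0.03 m)).
It fails at once if the sunglasses case or the key dish is shifted more than 20 mm (distance of any of sunglasses_case, key_dish from where it was at the start of the episode above 0.02 m).
It also fails if it takes over 96 s, if anything falls off the work surface, if the arm or the gripper's body presses on something with over 40 N, if the wrist force passes 120 N, or if a joint passes its speed limit or range.

### The arm

A 6-joint arm with a two-finger parallel gripper is mounted at the origin on the work surface. World frame = base frame: x ahead of the robot, y to its left, z up, the work surface at z = 0. Lengths are in m, angles in rad, forces in N, time in s.
With the tool pointing down it reaches from about 0.325 to 0.925 m from the base axis. Payload 3.1 kg.
Tool frame: the origin (TCP) lies on the centre line of the jaws, within the pads' length; the fingertips stand 17 mm ahead of it and the grasp point (between the pads) lies 2 mm behind it; z points along the fingers, y is the line along which they close (so a half turn about z gives the same grasp; the last joint's range is limited). The gripper opens to 85 mm and grips with 20 to 120 N. Pads are 22 mm wide; open, the fingers measure 114 mm over their backs; the gripper's body (76 mm by 85 mm) begins 54 mm behind the grasp point. The pads swing forward as they close: fully open they stand 13 mm farther back than shut.
Start: joints at [1.184, 0.217, 1.613, -0, 1.311, -0.112], TCP at [0.17, 0.602, 0.248] pointing down, gripper open.
Joint ranges: [-2.75, 2.75], [-0.78, 2.1], [0.31, 2.55], [-1.13, 4.27], [0.13, 2.63], [-2.58, 2.58]. Speed limits (rad/s): [2.79, 2.79, 3.14, 3.14, 3.14, 3.14].

### API

Orientations are given as a rotation vector (axis times angle).
In Python, from station import observe, get_image, camera_model, bot gives the robot as it stands.
- The arm moves only by the tool send_rows, never from a script. Its argument "deltas" is a list that holds one entry, the list of rows, each a list of 5 numbers: the shift along the world's x, y, z in cm, then the turn about the world's z in degrees, then the finger opening in cm, from 0 to 8.54. In form: [[[tx, ty, tz, roll, fingers], ...]]. A call has exactly 8 rows; each row shifts and turns the commanded pose from where the row before left it; what a row does not reach is not made up. A row lasts 1/10 s, in which the tool goes at most 50 mm and 8.59 degrees, less where a joint would pass 70% of its speed; a pose out of reach is approached as far as the arm can. A call with a gripper value outside its range is refused whole. The fingers move at their own pace and stop on an object; "squeeze" is the grip in N (left out, the last holds). Time passes only in rows, so rows that do not move let the fingers close, or fill a call up. It gives the time, the measured TCP pose, the force, the opening and the grip force at its end, in the units of the state.
- observe(): the state, without advancing time (a new reading comes with each control period).
- get_image(name): name is "side" or "top" or "wrist"; returns the picture (480x640x3 uint8, blue, green, red); there is no depth.
- camera_model(name): a dict with "mtx" (3x3 intrinsics, pixels), "xyz" and "attitude" of the camera in the world; the wrist camera has in their place "hand_eye" (4x4, takes a point from camera to tool coordinates, whose origin is the TCP and whose axes are the flange's). Camera axes: x right, y up, looking along -z (the intrinsics and any distortion apply to the point x, -y, -z); pixel columns grow to the right and rows downward; lengths in m; the calibration is good to about 2 mm. The wrist camera is an equidistant fisheye: a pixel r from the principal point sees the ray r / f radians off the axis. A picture is of the moment at which its call begins: read the wrist's pose just before it. camera_model takes no time and is no camera call.
- bot.sign_off(): hands the job in; it is judged then, once.
The state is a dict: "clock": time; "joint_pos": joint angles; "dq": joint speeds; "tau": joint torques, N m; "position": TCP position; "tcp_rot": TCP orientation; "force": force on the tool from outside, world axes, zero at the start; "ft_torque": the same for the moment, N m; "width": finger opening in m; "grip_force": force on a finger pad.
Only numpy, scipy, OpenCV 4.12 (cv2) and the standard library are available. Lean on these libraries where they do the work, as an engineer would, in place of code of your own. Each camera call takes 0.05 s, during which the arm holds its last target. There are 200 camera calls.

## Working session

There is one attempt and no reset: what is moved stays moved. The work goes in short steps, Python scripts to look and compute and a tool call to move; the robot and the scene stay as the last step left them, time stands still between calls to the robot, and variables do not carry over. Pictures are saved under pics/ and viewed, at most 14 in all, crops included, and the job is handed in when it is done.

Besides the shell and the picture viewer there is one more tool, called after "Request:" as a command line: name --argument value ..., lists and objects as JSON in quotes. send_rows: Moves the arm, as the interface text tells. Its arguments: {"type":"object","properties":{"deltas":{"type":"array"},"squeeze":{"type":"number"}},"required":["deltas"]}

```bash
mkdir -p pics; ls
python3 - <<'E'
from station import observe,get_image,camera_model,bot
import cv2
print(observe())
for n in("top","side","wrist"):
    cv2.imwrite(f"pics/{n}0.png",get_image(n)); print(n,camera_model(n))
E
```

```text
pics
{'clock': 0.0, 'joint_pos': array([ 1.18380603e+00,  2.17751280e-01,  1.61493084e+00, -1.35714538e-05,
        1.31130343e+00, -1.12225325e-01]), 'dq': array([ 0.00041934,  0.0005401 , -0.0020198 , -0.00196477, -0.00054656,
       -0.00215756]), 'tau': array([-1.40304448e-03, -3.96836579e+01, -3.03860486e+01, -2.55755003e-04,
        9.61637852e-03,  1.82234822e-05]), 'position': array([0.16927841, 0.60083347, 0.24697173]), 'tcp_rot': array([-0.43015849, -3.11141783,  0.00364669]), 'force': array([ 0.01642069, -0.06513724,  0.72388509]), 'ft_torque': array([ 0.0395757 , -0.01075578,  0.00338469]), 'grip_force': 0.0, 'width': 0.0852814191408824}
top {'mtx': array([[516.4989093 ,   0.        , 317.44680005],
       [  0.        , 516.4989093 , 241.10330872],
       [  0.        ,   0.        ,   1.        ]]), 'xyz': array([0.33612529, 0.00601158, 1.29605534]), 'attitude': array([ 0.14678223, -0.13803228, -1.54212855])}
side {'mtx': array([[501.62687372,   0.        , 319.63656021],
       [  0.        , 501.62687372, 237.7234897 ],
       [  0.        ,   0.        ,   1.        ]]), 'xyz': array([ 0.06368317, -0.53430888,  0.67460732]), 'attitude': array([ 0.83047147, -0.32626474, -0.67928314])}
wrist {'mtx': array([[371.64829954,   0.        , 322.07582169],
       [  0.        , 371.64829954, 237.96191777],
       [  0.        ,   0.        ,   1.        ]]), 'hand_eye': array([[ 4.39094537e-04,  9.61386212e-01,  2.75202396e-01,
         6.98842404e-02],
       [ 9.99999294e-01, -7.25899088e-04,  9.40308481e-04,
        -1.67695863e-03],
       [ 1.10376878e-03,  2.75201789e-01, -9.61385852e-01,
        -1.26995875e-01],
       [ 0.00000000e+00,  0.00000000e+00,  0.00000000e+00,
         1.00000000e+00]])}
```

View pics/top0.png

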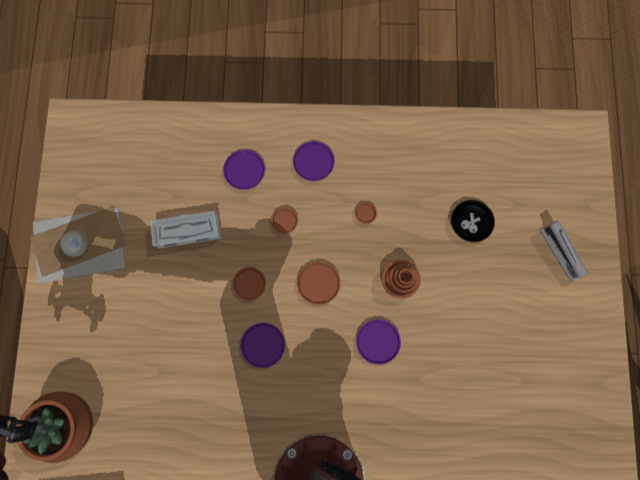

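View pics/side0.png

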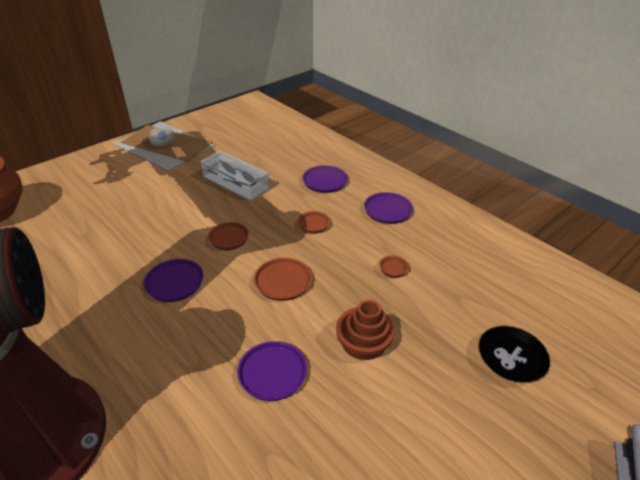

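Top view: the nest is at (400,279). The terracotta saucer candidates are XL (318,282), L (249,283), M (285,220) and S (365,212). The four purple discs at (244,169), (313,161), (262,345) and (378,341) are decoys, since the task excludes purple. Next I measure from both views and make a confirming crop.

```bash
cat > h.py <<'E'
import cv2,numpy as np
from scipy.spatial.transform import Rotation as R
from station import observe,get_image,camera_model,bot
def ray(n,uv):
    c=camera_model(n);M=c["mtx"];Rm=R.from_rotvec(c["attitude"]).as_matrix()
    d=np.array([(uv[0]-M[0,2])/M[0,0],-(uv[1]-M[1,2])/M[1,1],-1.]);return np.array(c["xyz"]),Rm@d
def onz(n,uv,z):
    o,d=ray(n,uv);return o+d*(z-o[2])/d[2]
def tri(a,b):  # least squares of rays
    A=np.zeros((3,3));y=np.zeros(3)
    for o,d in(a,b):
        d=d/np.linalg.norm(d);P=np.eye(3)-np.outer(d,d);A+=P;y+=P@o
    return np.linalg.solve(A,y)
def terra(im):
    h=cv2.cvtColor(im,cv2.COLOR_BGR2HSV)
    m=(((h[...,0]<11)|(h[...,0]>176))&(h[...,1]>125)&(h[...,2]>30)).astype(np.uint8)*255
    return cv2.morphologyEx(m,cv2.MORPH_OPEN,np.ones((3,3)))
def blobs(im,lo=150,hi=6000):
    cs=cv2.findContours(terra(im),cv2.RETR_EXTERNAL,cv2.CHAIN_APPROX_NONE)[0]
    return [cv2.convexHull(c)[:,0] for c in cs if lo<cv2.contourArea(c)<hi]
E
python3 - <<'E'
from h import *
for n in("top","side"):
    im=cv2.imread(f"pics/{n}0.png")
    for c in blobs(im):
        # rim circle: project hull to z=.012
        P=np.array([onz(n,p,.012)[:2] for p in c])
        (x,y),r=cv2.minEnclosingCircle((P*1000).astype(np.float32))
        e=cv2.fitEllipse((P*1000).astype(np.float32))
        print(n,c.mean(0).round(),"minc",round(x),round(y),round(2*r),"ell",np.round(e[0]),np.round(e[1]))
t=cv2.imread("pics/top0.png")[190:320,220:430]; s=cv2.imread("pics/side0.png")[200:370,200:420]
o=np.zeros((600,800,3),np.uint8)
t=cv2.resize(t,None,fx=1.85,fy=1.85,interpolation=2);s=cv2.resize(s,None,fx=1.8,fy=1.8,interpolation=2)
o[:t.shape[0],:t.shape[1]]=t;o[600-s.shape[0]:,800-s.shape[1]:]=s
cv2.imwrite("pics/crop1.png",o)
E
```

```text
top [323. 462.] minc 42 -17 147 ell [ 47. -18.] [ 74. 147.]
top [ 56. 426.] minc 107 628 180 ell [110. 629.] [157. 179.]
top [249. 285.] minc 462 185 82 ell [462. 184.] [80. 82.]
top [320. 281.] minc 468 11 108 ell [468.  12.] [106. 107.]
top [400. 279.] minc 483 -193 96 ell [ 483. -193.] [94. 95.]
top [284. 220.] minc 625 102 68 ell [626. 103.] [66. 67.]
top [365. 212.] minc 650 -105 55 ell [ 650. -105.] [54. 55.]
side [366. 330.] minc 496 -176 131 ell [ 495. -177.] [ 95. 127.]
side [282. 278.] minc 466 11 112 ell [466.  11.] [108. 112.]
side [395. 266.] minc 647 -106 60 ell [ 647. -105.] [55. 60.]
side [ 11. 270.] minc 103 372 268 ell [105. 374.] [ 39. 272.]
side [228. 237.] minc 460 183 88 ell [461. 183.] [81. 88.]
side [314. 221.] minc 622 101 74 ell [623. 100.] [67. 74.]
side [ 11. 190.] minc 165 684 292 ell [126. 739.] [168. 393.]
```

View pics/crop1.png

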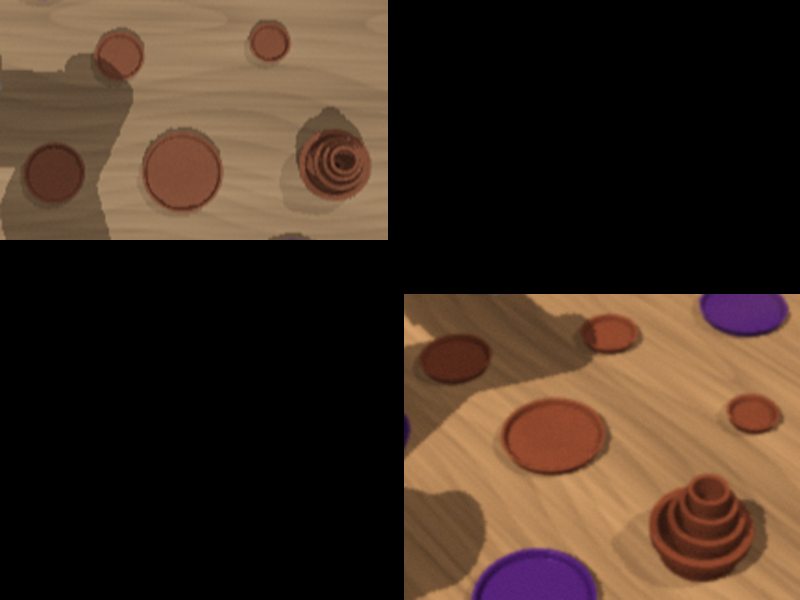

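The crop confirms it. Measured rim diameters of about 107, 82, 67 and 55 mm match XL, L, M and S, and all four are terracotta. Next, triangulate the nest.

Run:
```python
from h import *
print("tall rim tri",tri(ray("top",(405.9,276.5)),ray("side",(369.4,308.9))))
for n,uv in(("top",(405.9,276.5)),("side",(369.4,308.9))): print(n,onz(n,uv,.087))
im=cv2.imread("pics/top0.png")
for c in blobs(im):
    if abs(c.mean(0)[0]-400)<9:
        P=np.array([onz("top",p,.036)[:2] for p in c])*1000
        print("pan",cv2.minEnclosingCircle(P.astype(np.float32)))
# saucer heights: triangulate rim centres
for a,b in(((249,283.5),(228,236)),):pass
t=cv2.resize(im[255:305,375:430],None,fx=10,fy=10,interpolation=2)
s=cv2.resize(cv2.imread("pics/side0.png")[295:360,333:398],None,fx=9,fy=9,interpolation=2)
o=np.zeros((600,1150,3),np.uint8);o[:500,:550]=t;o[:585,560:1145]=s
cv2.imwrite("pics/crop2.png",cv2.resize(o,None,fx=.69,fy=.69))
```

```text
tall rim tri [ 0.47915126 -0.19456421  0.0859777 ]
top [ 0.47888285 -0.19427533  0.087     ]
side [ 0.47859814 -0.19524707  0.087     ]
pan ((480.479248046875, -189.50038146972656), 46.95417404174805)
```

View pics/crop2.png

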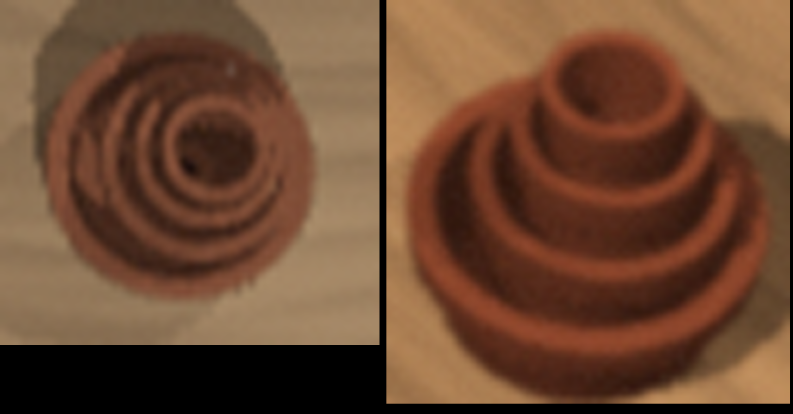

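Request:
send_rows --deltas '[[[4,-4.5,0,0,6],[4,-4.5,0,0,6],[4,-4.5,0,0,6],[4,-4.5,0,0,6],[4,-4.5,0,0,6],[4,-4.5,0,0,6],[4,-4.5,0,0,6],[3,-4.5,0,0,6]]]' --squeeze 40

```text
clock: 0.95
position: [0.4311, 0.2968, 0.2483]
tcp_rot: [0.43, 3.111, 0.001]
force: [0.2, 0.8, -0.2]
width: 0.0599
grip_force: 0.0
```

Both views show the inner pot slightly right of the pan's centre. The tall rim is at (0.479, -0.1945, 0.086), which agrees with the text's height. Continue towards it.

Request:
send_rows --deltas '[[[0,-4,0,0,6],[0,-4,0,0,6],[0,-4,0,0,6],[0,-4,0,0,6],[0,-4,0,0,6],[0,-4,0,0,6],[0,-4,0,0,6],[0,0,0,0,6]]]'

```text
clock: 1.75
position: [0.4297, 0.0145, 0.2482]
tcp_rot: [0.44, 3.11, -0.003]
force: [-0.6, 0.1, 0.1]
width: 0.0601
grip_force: 0.0
```

Request:
send_rows --deltas '[[[1,-3.5,0,0,6],[1,-3.5,0,0,6],[1,-3.5,0,0,6],[1,-3.5,0,0,6],[0.9,-3.5,0,0,6],[0,-3.4,-2,0,6],[0,0,-4,0,6],[0,0,0,0,6]]]'

```text
clock: 2.55
position: [0.4749, -0.1885, 0.1824]
tcp_rot: [-0.431, -3.1, -0.008]
force: [-1.7, 1.0, -0.7]
width: 0.06
grip_force: 0.0
```

Run:
```python
from h import *
s=observe();print(s["position"],s["tcp_rot"])
w=get_image("wrist");a=get_image("side")
cv2.imwrite("pics/w1.png",w);cv2.imwrite("pics/s1.png",a)
o=np.zeros((400,800,3),np.uint8);o[:300,:400]=cv2.resize(w,(400,300),interpolation=3);o[:,400:]=cv2.resize(a[180:380,270:470],(400,400),interpolation=2)
cv2.imwrite("pics/c3.png",o)
```

```text
[ 0.47493136 -0.1885138   0.18242866] [-0.43082246 -3.10005491 -0.00814899]
```

View pics/c3.png

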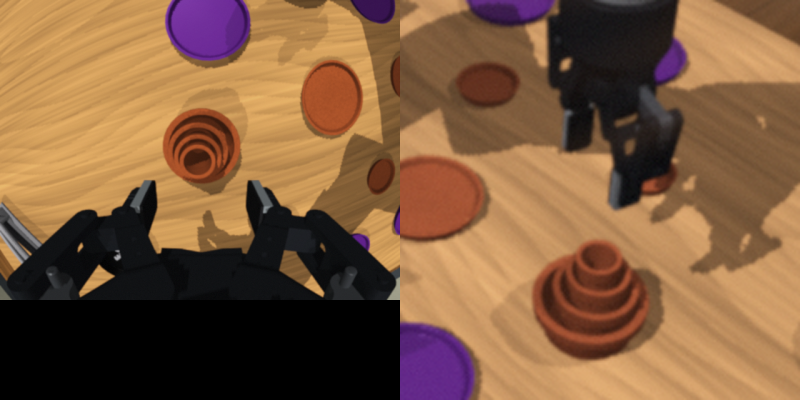

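Run:
```python
from h import *
s=observe();p=s["position"];Rm=R.from_rotvec(s["tcp_rot"]).as_matrix();y=Rm[:,1]
print(p,np.round(y,3))
o,d=ray("side",(382,284))
for sg in(1,-1):
  for off in(.03,.037,.044):
    q=p+sg*y*off;t=np.dot((q-o)[:2],d[:2])/np.dot(d[:2],d[:2]);r=o+t*d
    print(sg,off,np.round(q,4),np.round(r,4),"dz",round(r[2]-p[2],4))
# wrist: tall rim centre px (198,160)*1.6
c=camera_model("wrist");M=c["mtx"];u=np.array([198*1.6-M[0,2],160*1.6-M[1,2]])
r=np.hypot(*u);th=r/M[0,0];dc=np.array([u[0]/r*np.sin(th),-u[1]/r*np.sin(th),-np.cos(th)])
H=c["hand_eye"];o=p+Rm@H[:3,3];d=Rm@H[:3,:3]@dc
print("tall from wrist",o+d*(.087-o[2])/d[2])
```

```text
[ 0.47809036 -0.18931473  0.18733699] [0.271 0.963 0.001]
1 0.03 [ 0.4862 -0.1604  0.1874] [ 0.5091 -0.1901  0.1177] dz -0.0696
1 0.037 [ 0.4881 -0.1537  0.1874] [ 0.5136 -0.1867  0.1122] dz -0.0752
1 0.044 [ 0.49   -0.147   0.1874] [ 0.518  -0.1832  0.1066] dz -0.0807
-1 0.03 [ 0.47   -0.2182  0.1873] [ 0.471  -0.2195  0.1654] dz -0.0219
-1 0.037 [ 0.4681 -0.2249  0.1873] [ 0.4666 -0.223   0.171 ] dz -0.0164
-1 0.044 [ 0.4662 -0.2317  0.1873] [ 0.4621 -0.2264  0.1765] dz -0.0108
tall from wrist [ 0.48338072 -0.19616609  0.087     ]
```

Request:
send_rows --deltas '[[[0.2,-0.6,0,0,6],[0,0,-3,0,6],[0,0,-3,0,6],[0,0,-2,0,6],[0,0,-1,0,6],[0,0,-0.5,0,6],[0,0,0,0,6],[0,0,0,0,6]]]'

```text
clock: 3.45
position: [0.4821, -0.1972, 0.0949]
tcp_rot: [0.429, 3.109, -0.002]
force: [0.3, 0.8, 0.3]
width: 0.06
grip_force: 0.0
```

Request:
send_rows --deltas '[[[-0.1,0.2,-0.3,0,6],[0,0,0,0,4.5],[0,0,0,0,3.4],[0,0,0,0,3.2],[0,0,0,0,3],[0,0,0,0,3],[0,0,0,0,3],[0,0,0,0,3]]]'

```text
clock: 4.25
position: [0.4804, -0.1948, 0.091]
tcp_rot: [0.43, 3.111, -0.0]
force: [0.6, 1.6, 6.0]
width: 0.0356
grip_force: 40.1
```

Request:
send_rows --deltas '[[[0,0,0.3,0,3],[0,0,0.7,0,3],[0,0,1.2,0,3],[0,0,1.8,0,3],[0,0,2,0,3],[0,0,2,0,3],[0,0,1,0,3],[0,0,0,0,3]]]'

```text
clock: 5.05
position: [0.4811, -0.1954, 0.1827]
tcp_rot: [0.43, 3.108, -0.003]
force: [0.5, -0.4, -0.1]
width: 0.0355
grip_force: 39.9
```

Run:
```python
from h import *
s=observe();print(s["position"],s["force"],s["width"])
w=get_image("wrist");a=get_image("side")
o=np.zeros((400,800,3),np.uint8);o[:300,:400]=cv2.resize(w,(400,300),interpolation=3);o[:,400:]=cv2.resize(a[180:380,270:470],(400,400),interpolation=2)
cv2.imwrite("pics/c4.png",o)
```

```text
[ 0.48111316 -0.19538789  0.18265334] [ 0.53583176 -0.36939641 -0.08778867] 0.03554092746556839
```

View pics/c4.png

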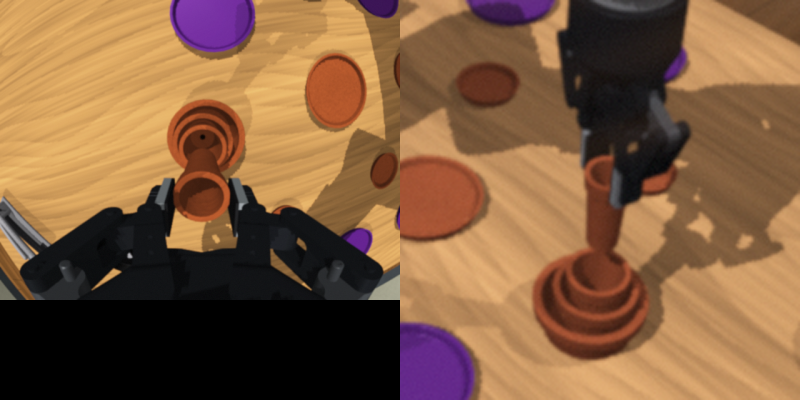

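Request:
send_rows --deltas '[[[1.5,0.8,0,0,3],[3,1.6,0,0,3],[3,1.6,0,0,3],[3,1.6,0,0,3],[3,1.6,0,0,3],[2.3,1.3,-2,0,3],[1,0.5,-2,0,3],[0,0,-1,0,3]]]'

```text
clock: 5.95
position: [0.6477, -0.1023, 0.1263]
tcp_rot: [-0.426, -3.108, -0.002]
force: [-0.1, -0.4, -0.9]
width: 0.0355
grip_force: 40.0
```

Request:
send_rows --deltas '[[[0,0,-1,0,3],[0,0,-1,0,3],[0,0,-0.5,0,3],[0,0,0,0,3],[0,0,0,0,3],[0,0,0,0,3],[0,0,0,0,3],[0,0,0,0,3]]]'

```text
clock: 6.75
position: [0.6482, -0.1048, 0.106]
tcp_rot: [0.43, 3.111, -0.0]
force: [0.4, -0.4, -0.6]
width: 0.0351
grip_force: 40.0
```

Request:
send_rows --deltas '[[[0,0,-0.8,0,3],[0,0,-0.7,0,3],[0,0,-0.4,0,3],[0,0,-0.2,0,3],[0,0,-0.1,0,3],[0,0,-0.1,0,3],[0,0,0,0,3],[0,0,0,0,3]]]'

```text
clock: 7.55
position: [0.6481, -0.1047, 0.0826]
tcp_rot: [0.43, 3.111, -0.0]
force: [0.0, -0.3, -0.7]
width: 0.0355
grip_force: 40.0
```

Request:
send_rows --deltas '[[[0,0,-0.1,0,3],[0,0,-0.1,0,3],[0,0,0,0,3],[0,0,0,0,3],[0,0,0,0,3],[0,0,0,0,3],[0,0,0,0,3],[0,0,0,0,3]]]'

```text
clock: 8.35
position: [0.6484, -0.1047, 0.081]
tcp_rot: [0.43, 3.111, -0.0]
force: [-0.4, 0.2, 5.3]
width: 0.0355
grip_force: 40.4
```

Request:
send_rows --deltas '[[[0,0,0,0,3.7],[0,0,0,0,4.2],[0,0,0,0,5],[0,0,0,0,6],[0,0,0,0,6.5],[0,0,1,0,6.5],[0,0,3,0,6.5],[0,0,4,0,6.5]]]'

```text
clock: 9.15
position: [0.6458, -0.1041, 0.1587]
tcp_rot: [-0.43, -3.106, -0.001]
force: [1.1, 0.3, -0.2]
width: 0.0649
grip_force: 0.0
```

Request:
send_rows --deltas '[[[0,0,2,0,6.5],[-3,-1.6,0,0,6.5],[-3,-1.6,0,0,6.5],[-3,-1.6,0,0,6.5],[-3,-1.6,0,0,6.5],[-3,-1.6,0,0,6.5],[-1.8,-1,0,0,6.5],[0,0,0,0,6.5]]]'

```text
clock: 9.95
position: [0.478, -0.1955, 0.1808]
tcp_rot: [-0.434, -3.111, 0.001]
force: [-0.5, 0.4, -0.3]
width: 0.065
grip_force: 0.0
```

Run:
```python
from h import *
t=get_image("top");a=get_image("side");s=observe();print(s["position"]);w=get_image("wrist")
cv2.imwrite("pics/t5.png",t);cv2.imwrite("pics/s5.png",a)
o=np.zeros((400,800,3),np.uint8);o[:300,:400]=cv2.resize(w,(400,300),interpolation=3);o[:,400:]=cv2.resize(a[190:390,270:470],(400,400),interpolation=2)
cv2.imwrite("pics/c5.png",o)
```

```text
[ 0.48028874 -0.19488405  0.18117391]
```

View pics/c5.png

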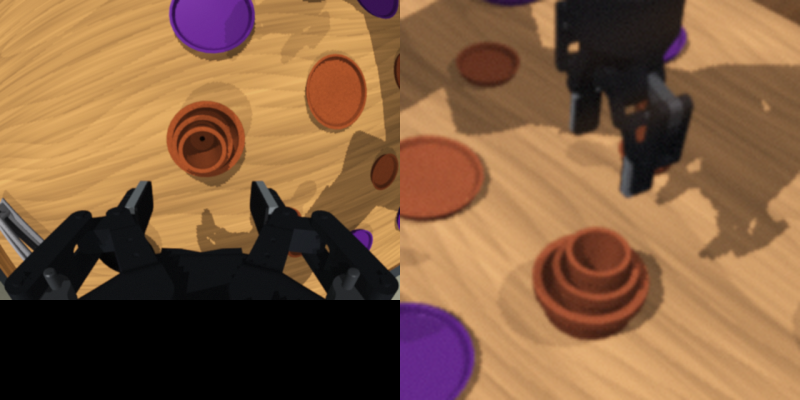

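The nest now holds three pots. The mid rim centre is at side px (369.5, 317) and wrist px (325, 238).

```bash
cat >> h.py <<'E'
def wonz(p,rv,uv,z):
    c=camera_model("wrist");M=c["mtx"];u=np.array([uv[0]-M[0,2],uv[1]-M[1,2]]);Rm=R.from_rotvec(rv).as_matrix()
    r=np.hypot(*u);th=r/M[0,0];dc=np.array([u[0]/r*np.sin(th),-u[1]/r*np.sin(th),-np.cos(th)])
    H=c["hand_eye"];o=p+Rm@H[:3,3];d=Rm@H[:3,:3]@dc
    return o,d,o+d*(z-o[2])/d[2]
E
python3 - <<'E'
from h import *
s=observe()
o,d,q=wonz(s["position"],s["tcp_rot"],(325,238),.07)
print("mid wrist",q,"side",onz("side",(369.5,317),.07),"tri",tri((o,d),ray("side",(369.5,317))))
im=cv2.imread("pics/side0.png");
for n in("s5","t5"):
  for c in blobs(cv2.imread(f"pics/{n}.png")): print(n,c.mean(0).round(),c.min(0),c.max(0))
E
```

```text
mid wrist [ 0.47929061 -0.19421745  0.07      ] side [ 0.47835996 -0.1973855   0.07      ] tri [ 0.48091431 -0.19477524  0.06562182]
s5 [367. 329.] [337 304] [394 358]
s5 [  5. 322.] [  0 298] [ 10 343]
s5 [283. 279.] [254 258] [311 299]
s5 [  4. 244.] [  0 225] [  9 265]
s5 [229. 237.] [209 223] [248 249]
s5 [314. 220.] [298 211] [329 232]
s5 [  6. 191.] [  0 173] [ 12 200]
s5 [ 18. 142.] [ 0 88] [ 35 191]
t5 [226. 461.] [202 439] [250 479]
t5 [ 54. 425.] [ 17 392] [ 91 461]
t5 [250. 285.] [233 268] [265 299]
t5 [318. 281.] [297 262] [339 303]
t5 [283. 221.] [271 208] [297 232]
t5 [365. 212.] [355 201] [375 222]
```

Request:
send_rows --deltas '[[[0,0,-3,0,6.7],[0,0,-3,0,6.7],[0,0,-2.5,0,6.7],[0,0,-1.5,0,6.7],[0,0,-0.6,0,6.7],[0,0,0,0,6.7],[0,0,0,0,6.7],[0,0,0,0,6.7]]]'

```text
clock: 10.9
position: [0.4811, -0.1951, 0.0757]
tcp_rot: [0.429, 3.11, -0.002]
force: [0.3, 0.5, 0.9]
width: 0.0671
grip_force: 0.0
```

Request:
send_rows --deltas '[[[0,0,0,0,5.6],[0,0,0,0,5],[0,0,0,0,4.6],[0,0,0,0,4.5],[0,0,0,0,4.5],[0,0,0,0,4.5],[0,0,0,0,4.5],[0,0,0,0,4.5]]]'

```text
clock: 11.7
position: [0.481, -0.1951, 0.076]
tcp_rot: [0.43, 3.109, -0.001]
force: [0.6, 1.2, 5.3]
width: 0.0502
grip_force: 40.5
```

Request:
send_rows --deltas '[[[0,0,0.3,0,4.5],[0,0,0.7,0,4.5],[0,0,1.2,0,4.5],[0,0,1.8,0,4.5],[0,0,2,0,4.5],[0,0,1.5,0,4.5],[0,0,0.5,0,4.5],[0,0,0,0,4.5]]]'

```text
clock: 12.5
position: [0.4805, -0.1951, 0.1557]
tcp_rot: [0.43, 3.11, -0.002]
force: [0.3, -0.4, -0.1]
width: 0.0498
grip_force: 41.6
```

Request:
send_rows --deltas '[[[0.9,1.8,0,0,4.5],[1.6,3.4,0,0,4.5],[1.8,3.8,0,0,4.5],[1.8,3.8,0,0,4.5],[1.8,3.8,0,0,4.5],[1.8,3.8,0,0,4.5],[1.8,3.8,0,0,4.5],[1.5,3,0,0,4.5]]]'

```text
clock: 13.3
position: [0.6095, 0.0797, 0.1528]
tcp_rot: [-0.428, -3.11, 0.0]
force: [1.4, -0.7, 0.1]
width: 0.0501
grip_force: 41.7
```

Request:
send_rows --deltas '[[[1,2,0,0,4.5],[0.3,0.5,-1.5,0,4.5],[0,0,-2,0,4.5],[0,0,-1.5,0,4.5],[0,0,0,0,4.5],[0,0,0,0,4.5],[0,0,0,0,4.5],[0,0,0,0,4.5]]]'

```text
clock: 14.1
position: [0.6238, 0.102, 0.1056]
tcp_rot: [0.431, 3.11, 0.001]
force: [-0.2, 0.2, -1.3]
width: 0.0498
grip_force: 41.8
```

Request:
send_rows --deltas '[[[0,0,-1,0,4.5],[0,0,-1,0,4.5],[0,0,-0.7,0,4.5],[0,0,-0.4,0,4.5],[0,0,-0.1,0,4.5],[0,0,-0.1,0,4.5],[0,0,-0.1,0,4.5],[0,0,0,0,4.5]]]'

```text
clock: 14.9
position: [0.6234, 0.1023, 0.0712]
tcp_rot: [0.43, 3.111, 0.0]
force: [-0.7, -0.2, 1.6]
width: 0.0503
grip_force: 42.1
```

Request:
send_rows --deltas '[[[0,0,-0.1,0,4.5],[0,0,0,0,4.5],[0,0,0,0,4.5],[0,0,0,0,4.5],[0,0,0,0,4.5],[0,0,0,0,4.5],[0,0,0,0,4.5],[0,0,0,0,4.5]]]'

```text
clock: 15.7
position: [0.6237, 0.1023, 0.0711]
tcp_rot: [0.43, 3.11, -0.0]
force: [-1.6, 0.2, 5.2]
width: 0.0501
grip_force: 42.5
```

Request:
send_rows --deltas '[[[0,0,0,0,5.2],[0,0,0,0,5.7],[0,0,0,0,6.4],[0,0,0,0,7],[0,0,0,0,7.5],[0,0,1,0,8.5],[0,0,3,0,8.5],[0,0,4,0,8.5]]]'

```text
clock: 16.5
position: [0.6207, 0.1023, 0.1479]
tcp_rot: [-0.43, -3.106, 0.002]
force: [-0.4, -0.3, 0.2]
width: 0.0849
grip_force: 0.0
```

Request:
send_rows --deltas '[[[-1,-2,2,0,8.5],[-1.8,-3.8,0,0,8.5],[-1.8,-3.8,0,0,8.5],[-1.8,-3.8,0,0,8.5],[-1.8,-3.8,0,0,8.5],[-1.8,-3.8,0,0,8.5],[-1.8,-3.8,0,0,8.5],[-1.6,-3.3,0,0,8.5]]]'

```text
clock: 17.3
position: [0.4881, -0.1804, 0.1703]
tcp_rot: [0.431, 3.111, -0.001]
force: [0.4, 0.4, 1.2]
width: 0.0851
grip_force: 0.0
```

Request:
send_rows --deltas '[[[-0.9,-1.6,0,0,8.5],[0,0,0,0,8.5],[0,0,0,0,8.5],[0,0,0,0,8.5],[0,0,0,0,8.5],[0,0,0,0,8.5],[0,0,0,0,8.5],[0,0,0,0,8.5]]]'

```text
clock: 18.1
position: [0.48, -0.1943, 0.1693]
tcp_rot: [-0.429, -3.112, -0.0]
force: [0.6, -0.1, -0.1]
width: 0.0847
grip_force: 0.0
```

Run:
```python
from h import *
t=get_image("top");a=get_image("side");s=observe();print(s["position"],s["tcp_rot"]);w=get_image("wrist")
cv2.imwrite("pics/t6.png",t);cv2.imwrite("pics/s6.png",a);cv2.imwrite("pics/w6.png",w)
o=np.zeros((600,800,3),np.uint8);o[:300,:400]=cv2.resize(w[100:340,160:480],(400,300),interpolation=2);o[300:,:400]=cv2.resize(t[175:325,240:440],(400,300),interpolation=2);o[:400,400:]=cv2.resize(a[190:390,270:470],(400,400),interpolation=2)
cv2.imwrite("pics/c6.png",o)
```

```text
[ 0.47991351 -0.19446533  0.16926526] [-4.29789596e-01 -3.11200059e+00 -8.48140984e-06]
```

View pics/c6.png

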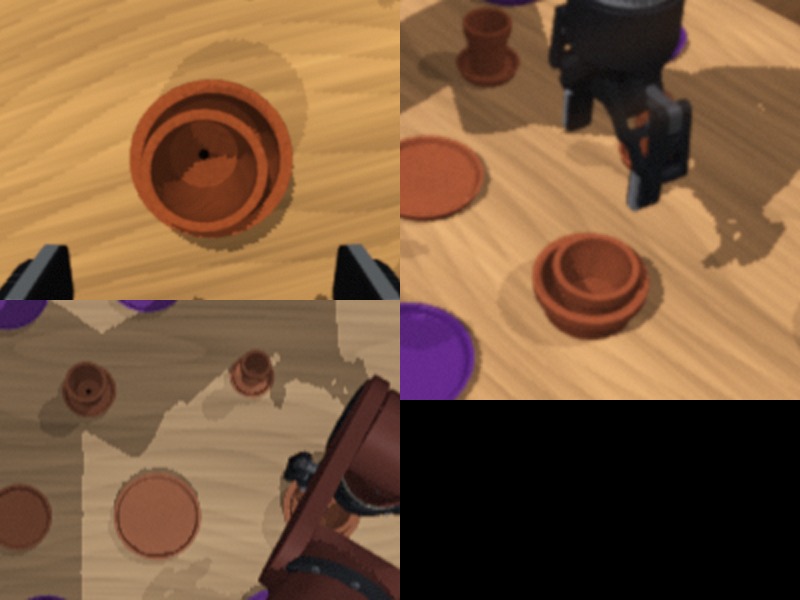

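Tall stands in S and mid stands in M. The wide rim is at wrist (324,236.8) and side (369.2,325.5). The pan rim is at wrist (329,226.4).

Run:
```python
from h import *
s=observe();p,r=s["position"],s["tcp_rot"]
o,d,q=wonz(p,r,(324,236.8),.053);sd=(369.2,325.5)
print("wide",q,onz("side",sd,.053),tri((o,d),ray("side",sd)))
o,d,q=wonz(p,r,(329,226.4),.036);sd=(365.5,329.5)
print("pan",q,onz("side",sd,.036),tri((o,d),ray("side",sd)))
```

```text
wide [ 0.4786879  -0.19481314  0.053     ] [ 0.47675847 -0.19995149  0.053     ] [ 0.48125108 -0.19566163  0.04541732]
pan [ 0.47679444 -0.1904642   0.036     ] [ 0.47745243 -0.19264135  0.036     ] [ 0.47809851 -0.1910625   0.03373647]
```

Request:
send_rows --deltas '[[[0,-0.1,-3,0,8.5],[0,0,-3,0,8.5],[0,0,-2.5,0,8.5],[0,0,-1.5,0,8.5],[0,0,-0.8,0,8.5],[0,0,-0.3,0,8.5],[0,0,0,0,8.5],[0,0,0,0,8.5]]]'

```text
clock: 19.05
position: [0.4807, -0.1962, 0.0594]
tcp_rot: [0.43, 3.11, -0.001]
force: [-0.5, -0.1, -0.2]
width: 0.085
grip_force: 0.0
```

Request:
send_rows --deltas '[[[0,0,-0.2,0,8],[0,0,0,0,7.4],[0,0,0,0,6.8],[0,0,0,0,6.3],[0,0,0,0,6.3],[0,0,0,0,6.3],[0,0,0,0,6.3],[0,0,0,0,6.3]]]' --squeeze 45

```text
clock: 19.85
position: [0.4804, -0.1956, 0.0579]
tcp_rot: [0.43, 3.112, 0.0]
force: [-2.2, 2.1, 8.2]
width: 0.0672
grip_force: 47.9
```

Request:
send_rows --deltas '[[[0,0,0.3,0,6.3],[0,0,0.6,0,6.3],[0,0,1,0,6.3],[0,0,1.5,0,6.3],[0,0,1.5,0,6.3],[0,0,1.2,0,6.3],[0,0,0.4,0,6.3],[0,0,0,0,6.3]]]'

```text
clock: 20.65
position: [0.4804, -0.1959, 0.1223]
tcp_rot: [0.43, 3.11, -0.001]
force: [-1.1, -0.1, -1.7]
width: 0.0672
grip_force: 50.5
```

Run:
```python
from h import *
a=get_image("side");w=get_image("wrist");s=observe();print(s["position"],s["force"],s["width"])
o=np.zeros((400,800,3),np.uint8);o[:300,:400]=cv2.resize(w,(400,300),interpolation=3);o[:400,400:]=cv2.resize(a[190:390,270:470],(400,400),interpolation=2)
cv2.imwrite("pics/c7.png",o)
```

```text
[ 0.47941656 -0.19539962  0.12084581] [-0.45724173  0.0451487  -0.39510565] 0.06723515298927933
```

View pics/c7.png

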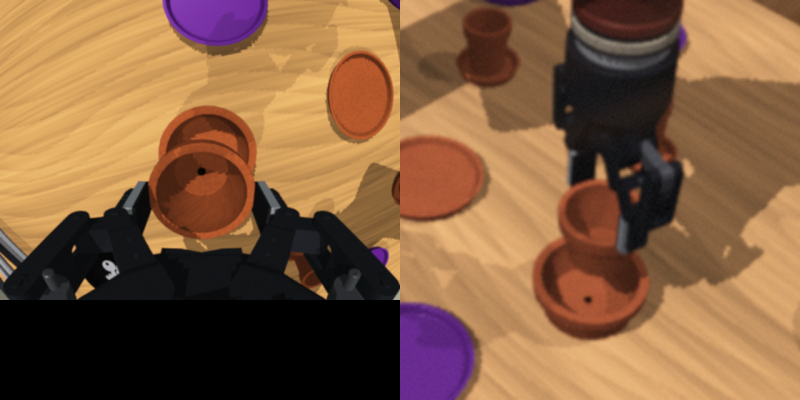

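Request:
send_rows --deltas '[[[-0.1,2,0,0,6.3],[-0.2,4,0,0,6.3],[-0.2,4.3,0,0,6.3],[-0.2,4.3,0,0,6.3],[-0.2,4.3,0,0,6.3],[-0.2,4.3,0,0,6.3],[-0.2,4.3,0,0,6.3],[-0.2,4.3,0,0,6.3]]]'

```text
clock: 21.55
position: [0.4637, 0.124, 0.1204]
tcp_rot: [-0.43, -3.11, 0.001]
force: [0.2, -0.4, -1.4]
width: 0.0671
grip_force: 50.6
```

Request:
send_rows --deltas '[[[-0.2,3.5,0,0,6.3],[0,2,0,0,6.3],[0,0.7,-0.5,0,6.3],[0,0,-1,0,6.3],[0,0,-1,0,6.3],[0,0,-0.5,0,6.3],[0,0,0,0,6.3],[0,0,0,0,6.3]]]'

```text
clock: 22.35
position: [0.4628, 0.1836, 0.091]
tcp_rot: [-0.432, -3.111, 0.001]
force: [0.8, 1.3, -0.8]
width: 0.067
grip_force: 50.6
```

Request:
send_rows --deltas '[[[0,0,-1,0,6.3],[0,0,-1,0,6.3],[0,0,-0.7,0,6.3],[0,0,-0.3,0,6.3],[0,0,-0.1,0,6.3],[0,0,-0.1,0,6.3],[0,0,0,0,6.3],[0,0,0,0,6.3]]]'

```text
clock: 23.15
position: [0.4631, 0.1845, 0.0596]
tcp_rot: [0.43, 3.111, 0.0]
force: [0.2, -0.2, -1.4]
width: 0.0671
grip_force: 50.6
```

Request:
send_rows --deltas '[[[0,0,-0.1,0,6.3],[0,0,-0.1,0,6.3],[0,0,0,0,6.3],[0,0,0,0,6.3],[0,0,0,0,6.3],[0,0,0,0,6.3],[0,0,0,0,6.3],[0,0,0,0,6.3]]]'

```text
clock: 23.95
position: [0.4632, 0.1845, 0.058]
tcp_rot: [0.43, 3.112, 0.0]
force: [-1.7, 0.2, 5.4]
width: 0.0674
grip_force: 51.4
```

Request:
send_rows --deltas '[[[0,0,0,0,6.9],[0,0,0,0,7.4],[0,0,0,0,8],[0,0,0,0,8.5],[0,0,0,0,8.5],[0,0,1,0,8.5],[0,0,3,0,8.5],[0,0,4,0,8.5]]]'

```text
clock: 24.75
position: [0.4609, 0.1839, 0.1366]
tcp_rot: [-0.43, -3.107, 0.003]
force: [1.5, -0.5, 0.1]
width: 0.0847
grip_force: 0.0
```

Request:
send_rows --deltas '[[[0.3,-2,2,0,6],[0.4,-4.4,0,0,4],[0.4,-4.4,0,0,4],[0.4,-4.4,0,0,4],[0.4,-4.4,0,0,4],[0.4,-4.4,0,0,4],[0.4,-4.4,0,0,4],[0,-4,0,0,4]]]'

```text
clock: 25.55
position: [0.4903, -0.1419, 0.1585]
tcp_rot: [0.431, 3.11, -0.001]
force: [0.3, 0.9, 0.7]
width: 0.0405
grip_force: 0.0
```

Request:
send_rows --deltas '[[[0,-0.8,0,0,4],[0,0,0,0,4],[0,0,0,0,4],[0,0,0,0,4],[0,0,0,0,4],[0,0,0,0,4],[0,0,0,0,4],[0,0,0,0,4]]]'

```text
clock: 26.35
position: [0.4899, -0.1473, 0.1573]
tcp_rot: [-0.429, -3.112, 0.0]
force: [0.3, 0.3, -0.3]
width: 0.0397
grip_force: 0.0
```

Run:
```python
from h import *
t=get_image("top");a=get_image("side");s=observe();print(s["position"],s["tcp_rot"]);w=get_image("wrist")
o=np.zeros((600,800,3),np.uint8);o[:300,:400]=cv2.resize(w[40:340,160:560],(400,300));o[300:,:400]=cv2.resize(t[175:325,220:420],(400,300),interpolation=2);o[:400,400:]=cv2.resize(a[190:390,270:470],(400,400),interpolation=2)
cv2.imwrite("pics/c8.png",o)
for n,im in(("w",w),("s",a),("t",t)):
  for c in blobs(im,400,20000):
    e=cv2.fitEllipse(c.astype(np.float32)); print(n,np.round(e[0],1),np.round(e[1]))
```

```text
[ 0.48984431 -0.14749468  0.15730288] [-4.29876943e-01 -3.11196518e+00  4.61663109e-05]
w [609.6 298.2] [69. 82.]
w [262.7 234.9] [127. 133.]
w [503.9 147.9] [115. 134.]
w [642.9 112.1] [54. 81.]
s [ 40.9 414.5] [123. 169.]
s [364.8 331.8] [52. 58.]
s [282.4 278.5] [42. 57.]
s [394.7 255.7] [31. 44.]
s [227.7 229. ] [41. 42.]
s [313.5 213.3] [33. 41.]
t [ 54.5 427. ] [66. 79.]
t [334.8 398.7] [173. 206.]
t [248.7 282.9] [32. 33.]
t [318.1 282.6] [42. 43.]
t [407.2 266.7] [ 85. 138.]
t [283.8 219.2] [26. 27.]
```

View pics/c8.png

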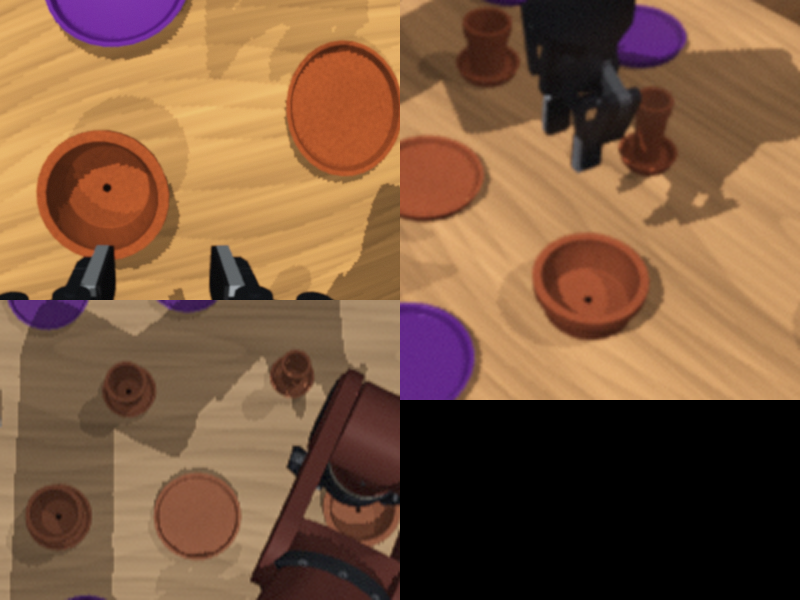

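Wide stands in L. The pan is empty, with its rim ellipse centred at wrist (262.7,234.9). XL is at wrist (503.9,147.9).

Run:
```python
from h import *
s=observe();p,r=s["position"],s["tcp_rot"]
o,d,q=wonz(p,r,(262.7,234.9),.036);q2=onz("side",(365,330),.036)
print("pan",q,q2,tri((o,d),ray("side",(365,330))))
print("xl",wonz(p,r,(503.9,147.9),.012)[2],"top",onz("top",(318.1,282.6),.012))
y=R.from_rotvec(r).as_matrix()[:,1]
print("grasp",q+.044*y)
```

```text
pan [ 0.47711152 -0.1891213   0.036     ] [ 0.47609305 -0.19282811  0.036     ] [ 0.47845793 -0.19037739  0.03165871]
xl [0.46483792 0.00607943 0.012     ] top [0.46724019 0.01192301 0.012     ]
grasp [ 0.48904603 -0.14677077  0.03599905]
```

Request:
send_rows --deltas '[[[0,0,-3,0,4],[0,0,-3,0,4],[0,0,-2.5,0,4],[0,0,-1.5,0,4],[0,0,-0.8,0,4],[0,0,-0.5,0,4],[0,0,0,0,4],[0,0,0,0,4]]]'

```text
clock: 27.3
position: [0.4907, -0.148, 0.0452]
tcp_rot: [0.43, 3.11, -0.001]
force: [-0.1, 0.2, 0.9]
width: 0.0398
grip_force: 0.0
```

Request:
send_rows --deltas '[[[0,0,-0.1,0,3],[0,0,0,0,2.2],[0,0,0,0,1.6],[0,0,0,0,1.2],[0,0,0,0,0.9],[0,0,0,0,0.6],[0,0,0,0,0.5],[0,0,0,0,0.5]]]' --squeeze 70

```text
clock: 28.1
position: [0.4901, -0.1477, 0.0437]
tcp_rot: [0.431, 3.111, 0.0]
force: [-0.0, 1.4, 4.1]
width: 0.0065
grip_force: 59.3
```

Request:
send_rows --deltas '[[[0,0,0,0,0.4],[0,0,0.2,0,0.4],[0,0,0.4,0,0.4],[0,0,0.8,0,0.4],[0,0,1,0,0.4],[0,0,1,0,0.4],[0,0,0.6,0,0.4],[0,0,0,0,0.4]]]'

```text
clock: 28.9
position: [0.491, -0.1482, 0.085]
tcp_rot: [0.43, 3.109, -0.002]
force: [1.2, 0.1, -1.0]
width: 0.006
grip_force: 65.9
```

Run:
```python
from h import *
a=get_image("side");w=get_image("wrist");s=observe();print(s["position"],s["tcp_rot"],s["force"],s["width"])
o=np.zeros((400,800,3),np.uint8);o[:300,:400]=cv2.resize(w[40:340,160:560],(400,300));o[:400,400:]=cv2.resize(a[190:390,270:470],(400,400),interpolation=2)
cv2.imwrite("pics/c9.png",o)
```

```text
[ 0.48996093 -0.14769304  0.08363733] [ 4.30222446e-01  3.11138735e+00 -3.32958860e-04] [-0.42563066  0.08347133 -1.24101205] 0.0057338268100519205
```

View pics/c9.png

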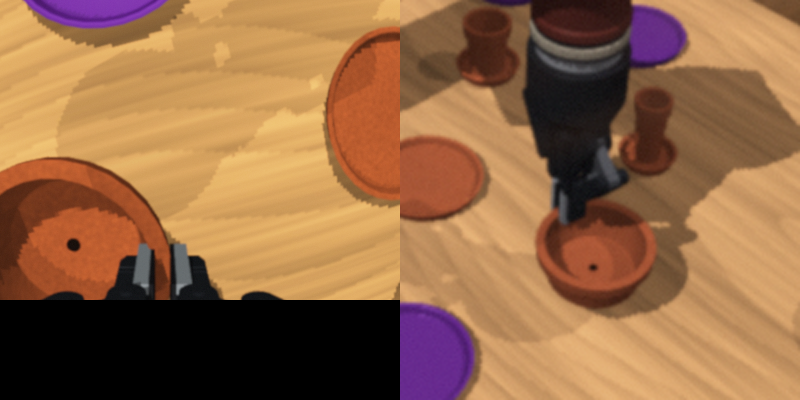

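Request:
send_rows --deltas '[[[0,1.2,0,0,0.4],[-0.1,2.4,0,0,0.4],[-0.2,3,0,0,0.4],[-0.2,3,0,0,0.4],[-0.2,3,0,0,0.4],[-0.2,3,0,0,0.4],[-0.1,2.4,0,0,0.4],[-0.1,1.4,0,0,0.4]]]'

```text
clock: 29.8
position: [0.4777, 0.0487, 0.0826]
tcp_rot: [-0.427, -3.111, -0.001]
force: [-0.2, -0.3, -2.1]
width: 0.0063
grip_force: 66.1
```

Request:
send_rows --deltas '[[[0,0.7,0,0,0.4],[0,0,-0.5,0,0.4],[0,0,-0.6,0,0.4],[0,0,-0.4,0,0.4],[0,0,0,0,0.4],[0,0,0,0,0.4],[0,0,0,0,0.4],[0,0,0,0,0.4]]]'

```text
clock: 30.6
position: [0.4791, 0.0531, 0.0686]
tcp_rot: [0.431, 3.111, 0.0]
force: [0.5, -0.4, -1.8]
width: 0.0058
grip_force: 66.1
```

Run:
```python
from h import *
t=get_image("top");a=get_image("side");w=get_image("wrist");s=observe();print(s["position"],s["width"])
o=np.zeros((600,800,3),np.uint8);o[:300,:400]=cv2.resize(w[40:340,160:560],(400,300));o[300:,:400]=cv2.resize(t[220:320,240:373],(400,300),interpolation=2);o[:,400:]=cv2.resize(a[220:340,240:320],(400,600),interpolation=2)
cv2.imwrite("pics/c10.png",o)
```

```text
[0.47900109 0.0533384  0.06849266] 0.00569513371625765
```

View pics/c10.png

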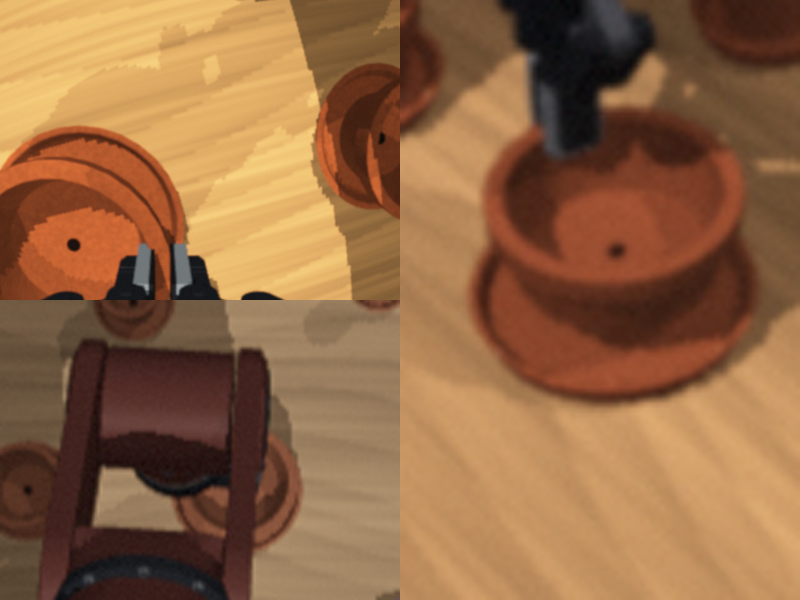

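Run:
```python
from h import *
s=observe();p,r=s["position"],s["tcp_rot"]
o,d,q=wonz(p,r,(233,284),.03)
print(q,onz("side",(283,270),.03),tri((o,d),ray("side",(283,270))))
```

```text
[0.46768695 0.00902745 0.03      ] [0.46814382 0.01078719 0.03      ] [0.46721291 0.00956029 0.03144823]
```

Request:
send_rows --deltas '[[[0,0.1,-0.5,0,0.4],[0,0,-0.5,0,0.4],[0,0,-0.4,0,0.4],[0,0,-0.2,0,0.4],[0,0,-0.1,0,0.4],[0,0,-0.1,0,0.4],[0,0,0,0,0.4],[0,0,0,0,0.4]]]'

```text
clock: 31.55
position: [0.479, 0.0544, 0.0504]
tcp_rot: [0.43, 3.112, 0.0]
force: [0.1, -0.6, -1.5]
width: 0.0059
grip_force: 66.0
```

Request:
send_rows --deltas '[[[0,0,-0.1,0,0.4],[0,0,0,0,0.4],[0,0,-0.1,0,0.4],[0,0,0,0,0.4],[0,0,0,0,0.4],[0,0,0,0,0.4],[0,0,0,0,0.4],[0,0,0,0,0.4]]]'

```text
clock: 32.35
position: [0.4791, 0.0545, 0.0487]
tcp_rot: [0.43, 3.112, 0.0]
force: [-2.6, 1.2, 4.3]
width: 0.0061
grip_force: 66.7
```

Request:
send_rows --deltas '[[[0,0,-0.05,0,0.7],[0,0,0,0,0.9],[0,0,0,0,1.2],[0,0,0,0,1.8],[0,0,0,0,2.6],[0,0,0,0,3],[0,0,0,0,3],[0,0,0,0,3]]]' --squeeze 20

```text
clock: 33.15
position: [0.4788, 0.0543, 0.0477]
tcp_rot: [-0.43, -3.112, 0.0]
force: [-0.7, 1.0, -0.0]
width: 0.0303
grip_force: 0.0
```

Request:
send_rows --deltas '[[[0,0,1,0,3],[0,0,3,0,3],[0,0,4,0,3],[0,0,4,0,3],[0,0,4,0,3],[0,0,2,0,3],[0,0,0,0,3],[0,0,0,0,3]]]'

```text
clock: 33.95
position: [0.4788, 0.0544, 0.2281]
tcp_rot: [0.43, 3.111, 0.0]
force: [0.6, 0.3, -0.9]
width: 0.0299
grip_force: 0.0
```

Request:
send_rows --deltas '[[[-1,4.5,0,0,3],[-1,4.5,0,0,3],[-1,4.5,0,0,3],[-1,4.5,0,0,3],[-1,4.5,0,0,3],[-1,4.5,0,0,3],[-1,4.5,0,0,3],[-1,4.5,0,0,3]]]'

```text
clock: 34.75
position: [0.3968, 0.4151, 0.2248]
tcp_rot: [-0.43, -3.109, 0.006]
force: [0.4, -1.3, -0.3]
width: 0.0298
grip_force: 0.0
```

Run:
```python
from h import *
t=get_image("top");a=get_image("side")
cv2.imwrite("pics/tf.png",t);cv2.imwrite("pics/sf.png",a)
o=np.zeros((600,800,3),np.uint8);o[:300]=cv2.resize(t[190:310,120:440],(800,300),interpolation=2);o[300:]=cv2.resize(a[190:315,120:453],(800,300),interpolation=2)
cv2.imwrite("pics/c11.png",o)
```

```text
(no output)
```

View pics/c11.png

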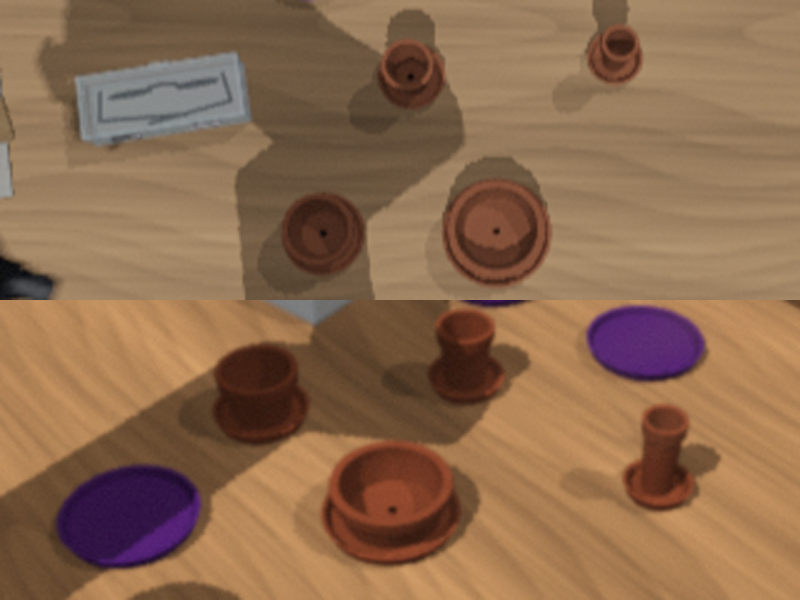

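All four pots stand in their own saucers. The drain holes in the top view, pan (318.4,282.4), wide (249.2,283.2) and mid (284,220), match the saucer centres. Handing in.

```bash
python3 -c "
from station import bot;print(bot.sign_off())"
```

```text
the job is handed in; nothing more can be done
None
```

I took the nest apart, stood all four pots upright on their matching saucers, and handed the job in at about 35 s; the sign-off gave no verdict, but the final pictures show every pot seated and I saw no sign that the sunglasses case or key dish had moved.

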